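# Sort out the mixed-up lids of the solder canisters

## Task

Each colour marks one grade of solder, but the lids of the four solder canisters have been put on the wrong ones. Swap them round until every canister is closed with the lid of its own colour, pushed in level and fully home, setting a lid aside in the cork-bottomed dish when you need a free spot. The canisters stay standing where they are, and the pumice jar is left alone.

Things in the scene. Friction and masses are not known exactly. Their poses are not given: they have to be found in the camera images.
- canister_red: red painted steel canister holding one grade of solder, standing upright and loose on the bench: 76 mm across, with a blank white label band; at 50 mm height a sloping shoulder begins, up to a steel-lipped neck 51 mm across whose rim is 68 mm above its foot; the round mouth is 44 mm wide. About 0.4 kg. Origin: centre of its underside, z up.
- canister_blue: blue painted steel canister holding one grade of solder, standing upright and loose on the bench: 76 mm across, with a blank white label band; at 50 mm height a sloping shoulder begins, up to a steel-lipped neck 51 mm across whose rim is 68 mm above its foot; the round mouth is 44 mm wide. About 0.4 kg. Origin: centre of its underside, z up.
- canister_green: green painted steel canister holding one grade of solder, standing upright and loose on the bench: 76 mm across, with a blank white label band; at 50 mm height a sloping shoulder begins, up to a steel-lipped neck 51 mm across whose rim is 68 mm above its foot; the round mouth is 44 mm wide. About 0.4 kg. Origin: centre of its underside, z up.
- canister_yellow: yellow painted steel canister holding one grade of solder, standing upright and loose on the bench: 76 mm across, with a blank white label band; at 50 mm height a sloping shoulder begins, up to a steel-lipped neck 51 mm across whose rim is 68 mm above its foot; the round mouth is 44 mm wide. About 0.4 kg. Origin: centre of its underside, z up.
- lid_red: red push-in lid, about 60 g, loose, at first on a wrong canister. Upwards: dark rubber plug 14 mm long, 30 mm wide at its flat end, 39 at its top; red disc 51 mm wide, 8.5 thick; upright round wooden knob 22 mm wide, 26 high. Origin: centre of the plug's flat end, z up; disc top at 22.5 mm, knob top at 48.5. Fully home, the disc rests on the rim and the origin is 54 mm above the canister's, on its axis.
- lid_blue: blue push-in lid, about 60 g, loose, at first on a wrong canister. Upwards: dark rubber plug 14 mm long, 30 mm wide at its flat end, 39 at its top; blue disc 51 mm wide, 8.5 thick; upright round wooden knob 22 mm wide, 26 high. Origin: centre of the plug's flat end, z up; disc top at 22.5 mm, knob top at 48.5. Fully home, the disc rests on the rim and the origin is 54 mm above the canister's, on its axis.
- lid_green: green push-in lid, about 60 g, loose, at first on a wrong canister. Upwards: dark rubber plug 14 mm long, 30 mm wide at its flat end, 39 at its top; green disc 51 mm wide, 8.5 thick; upright round wooden knob 22 mm wide, 26 high. Origin: centre of the plug's flat end, z up; disc top at 22.5 mm, knob top at 48.5. Fully home, the disc rests on the rim and the origin is 54 mm above the canister's, on its axis.
- lid_yellow: yellow push-in lid, about 60 g, loose, at first on a wrong canister. Upwards: dark rubber plug 14 mm long, 30 mm wide at its flat end, 39 at its top; yellow disc 51 mm wide, 8.5 thick; upright round wooden knob 22 mm wide, 26 high. Origin: centre of the plug's flat end, z up; disc top at 22.5 mm, knob top at 48.5. Fully home, the disc rests on the rim and the origin is 54 mm above the canister's, on its axis.
- cork_dish: shallow clear glass dish on a cork disc, 106 mm across, fixed on the bench and empty at the start: the free spot to stand a lid, upright on its plug. Flat inside for 68 mm across, floor 8 mm above the bench, rim 19 mm. Origin: centre of its underside.
- pumice_jar: bystander: glass jar with a black lid, 61 mm across, 74 mm high, standing behind the canisters. Not part of the job. Origin: centre of its underside.
Not all that is in view belongs to the job. What is shaped like the lid_blue but orange is not meant.

How it is judged (in metres and radians):
At the end, for the whole second after the job is handed in: Every lid is on the canister of its own colour: its origin within 8 mm of the canister's axis and 50 to 58 mm above the canister's foot, tilted less than 0.1 rad; every canister upright (within 0.05 rad) and within 30 mm of where it started; all at rest (horizontal distance between lid_red and canister_red below 0.008 m and z of lid_red in the frame of canister_red between 0.05 and 0.058 m and angle between each of lid_red, lid_blue, lid_green, lid_yellow's own z axis and vertical below 0.1 rad and angle between each of canister_red, canister_blue, canister_green, canister_yellow's own z axis and vertical below 0.05 rad and distance of each of canister_red, canister_blue, canister_green, canister_yellow from where it was at the start of the episode below 0.03 m and linear speed of each of lid_red, canister_red, lid_blue, canister_blue, lid_green, canister_green, lid_yellow, canister_yellow below 0.02 m/s and horizontal distance between lid_blue and canister_blue below 0.008 m and z of lid_blue in the frame of canister_blue between 0.05 and 0.058 m and horizontal distance between lid_green and canister_green below 0.008 m and z of lid_green in the frame of canister_green between 0.05 and 0.058 m and horizontal distance between lid_yellow and canister_yellow below 0.008 m and z of lid_yellow in the frame of canister_yellow between 0.05 and 0.058 m); the robot touches nothing.
It fails at once if a canister is tipped over (angle between any of canister_red, canister_blue, canister_green, canister_yellow's own z axis and vertical above 0.5 rad).
It fails at once if the pumice jar is disturbed (moved more than 25 mm or tipped) (distance of pumice_jar from where it was at the start of the episode above 0.025 m or angle between pumice_jar's own z axis and vertical above 0.5 rad).
It also fails if it takes over 106 s, if anything falls off the work surface, if the arm or the gripper's body presses on something with over 40 N, if the wrist force passes 120 N, or if a joint passes its speed limit or range.

## Robot

A 6-joint arm with a two-finger parallel gripper is mounted at the origin on a cart in front of the work surface, level with it; the furniture and walls round the work are solid. World frame = base frame: x ahead of the robot, y to its left, z up, the work surface at z = 0. Lengths are in m, angles in degrees, forces in N, time in s.
With the tool pointing down it reaches from about 0.35 to 0.725 m from the base axis. Payload 6 kg.
Tool frame: the origin (TCP) lies at the very end of the fingers, on their centre line; the grasp point (between the pads) lies 19 mm behind it; z points along the fingers, y is the line along which they close (so a half turn about z gives the same grasp; the last joint's range is limited). The gripper opens to 85 mm and grips with 20 to 120 N. Pads are 22 mm wide; open, the fingers measure 114 mm over their backs; the gripper's body (76 mm by 85 mm) begins 54 mm behind the grasp point. The pads swing forward as they close: fully open they stand 13 mm farther back than shut.
Start: joints at [84.723, 2.303, 4.859, 0, -92.561, -19.12], TCP at [0.248, 0.546, 0.231] pointing down, gripper open.
Joint ranges: [-146.85, 146.85], [-73.84, 115.35], [-62.03, 85.46], [-188.31, 113.3], [-161.28, -10.13], [-171.36, 171.36]. Speed limits (degrees/s): [147.25, 147.25, 172.46, 180, 180, 180].

## Interface

Orientations are given as [roll, pitch, yaw] about the fixed x, y, z axes, in that order (R = Rz(yaw) Ry(pitch) Rx(roll)).
In Python, from station import robot gives the robot as it stands.
- The arm moves only by the tool servo_tool, never from a script. Its argument "moves" is a list of rows, each a list of 2 entries, a list of its own where there are three numbers: the shift along the tool's x, y, z in mm, then the turn, a rotation vector about the tool's x, y, z in rad. In form: [[[x, y, z], [wx, wy, wz]], ...]. A call has exactly 5 rows; each row is the pose to reach, as a shift and turn from the pose commanded when the call began, along the tool's axes at that moment; what a row does not reach only later rows make up. A row lasts 1/10 s, in which the tool goes at most 50 mm and 8.59 degrees, less where a joint would pass 70% of its speed; a pose out of reach is approached as far as the arm can. A call with a gripper value outside its range is refused whole. "claw" is the finger opening in mm, from 0 to 85.4, set as the call begins (left out, the last holds). The fingers move at their own pace and stop on an object; "force" is the grip in N (left out, the last holds). Time passes only in rows, so rows that repeat a pose let the fingers close, or fill a call up. It gives the time, the measured TCP pose, the force, the opening and the grip force at its end, in the units of the state.
- robot.observe(): the state, without advancing time (a new reading comes with each control period).
- robot.grab_frame(name): name is "scene" or "side" or "wrist"; returns a dict with "image" (384x512x3 uint8, red, green, blue), "camera_matrix" (3x3 intrinsics, pixels), "cam_to_world" (4x4, takes a point from camera to world coordinates); the wrist camera has in their place "hand_eye" (4x4, takes a point from camera to tool coordinates, whose origin is the TCP and whose axes are the flange's). Camera axes: x right, y up, looking along -z (the intrinsics and any distortion apply to the point x, -y, -z); pixel columns grow to the right and rows downward; lengths in m; the calibration is good to about 2 mm. The wrist camera is an equidistant fisheye: a pixel r from the principal point sees the ray r / f radians off the axis. A picture is of the moment at which its call begins: read the wrist's pose just before it. There is no depth.
- robot.finish_job(): hands the job in; it is judged then, once.
The state is a dict: "time": time; "qpos": joint angles; "joint_vel": joint speeds; "joint_efforts": joint torques, N m; "tool_pos": TCP position; "tcp_rot": TCP orientation; "wrist_force": force on the tool from outside, world axes, zero at the start; "ft_torque": the same for the moment, N m; "finger_gap": opening from 0.0 (shut) to 1.0 (fully open); "gripper_force": force on a finger pad.
Only numpy, scipy, OpenCV 4.12 (cv2) and the standard library are available. Lean on these libraries where they do the work, as an engineer would, in place of code of your own. Each camera call takes 0.05 s, during which the arm holds its last target. There are 200 camera calls.

## Working session

There is one attempt and no reset: what is moved stays moved. The work goes in short steps, Python scripts to look and compute and a tool call to move; the robot and the scene stay as the last step left them, time stands still between calls to the robot, and variables do not carry over. Pictures are saved under pics/ and viewed, at most 14 in all, crops included, and the job is handed in when it is done.

Besides the shell and the picture viewer there is one more tool, called as name([rows], argument=value, ...), one row to a line, values as JSON. servo_tool: Moves the arm, as the interface text tells. Its arguments: {"type":"object","properties":{"moves":{"type":"array"},"claw":{"type":"number"},"force":{"type":"number"}},"required":["moves"]}

```bash
mkdir -p pics; python3 - <<'E'
from station import robot
import cv2,pickle
s=robot.observe();print(s)
F={}
for n in("scene","side","wrist"):
    f=robot.grab_frame(n);F[n]=f;cv2.imwrite(f"pics/{n}0.png",f["image"][:,:,::-1])
    print(n,f["camera_matrix"],f.get("cam_to_world",f.get("hand_eye")), [k for k in f])
pickle.dump((s,F),open("f0.pkl","wb"))
a=cv2.hconcat([cv2.imread(f"pics/{n}0.png") for n in("scene","side")]);cv2.imwrite("pics/both0.png",cv2.resize(a,(800,300)))
E
```

```text
{'time': 0.0, 'qpos': array([ 8.47217272e+01,  2.33906714e+00,  4.80162303e+00, -2.68895036e-02,
       -9.25605424e+01, -1.91189840e+01]), 'joint_vel': array([-0.00148595,  0.07860949, -0.06443023,  0.04921618, -0.13621506,
       -0.01837229]), 'joint_efforts': array([-2.26900520e-04, -3.68201423e+01,  3.47419131e+01,  6.93241417e+00,
       -5.39353248e-03, -6.32583820e-06]), 'tool_pos': array([0.24763017, 0.54615847, 0.23026693]), 'tcp_rot': array([ 1.79898620e+02, -6.71067384e-03, -2.43960725e+01]), 'wrist_force': array([0.50633488, 0.07279165, 0.64135121]), 'ft_torque': array([-0.022325  ,  0.01433302, -0.02174803]), 'gripper_force': 0.0, 'finger_gap': 0.9984964644518527}
scene [[407.75137681   0.         253.23423657]
 [  0.         407.75137681 196.08384457]
 [  0.           0.           1.        ]] [[ 0.83200468  0.42903938 -0.35170076  0.29426837]
 [-0.554478    0.66362457 -0.50215195 -0.32730824]
 [ 0.01795431  0.6128031   0.79003164  0.73508068]
 [ 0.          0.          0.          1.        ]] ['image', 'camera_matrix', 'cam_to_world']
side [[386.00019688   0.         254.038693  ]
 [  0.         386.00019688 198.36831234]
 [  0.           0.           1.        ]] [[ 0.96529173  0.1250802  -0.22927456  0.41445872]
 [-0.26100794  0.49330231 -0.82977569 -0.59677186]
 [ 0.00931316  0.86081809  0.50882756  0.52098239]
 [ 0.          0.          0.          1.        ]] ['image', 'camera_matrix', 'cam_to_world']
wrist [[297.31863964   0.         255.17884385]
 [  0.         297.31863964 190.48344122]
 [  0.           0.           1.        ]] [[ 3.29967864e-04  9.61709445e-01  2.74070858e-01  6.97183918e-02]
 [ 9.99999815e-01 -1.77343499e-04 -5.81655732e-04 -7.27307486e-04]
 [-5.10779126e-04  2.74070999e-01 -9.61709325e-01 -1.41730636e-01]
 [ 0.00000000e+00  0.00000000e+00  0.00000000e+00  1.00000000e+00]] ['image', 'camera_matrix', 'hand_eye']
```

View pics/scene0.png

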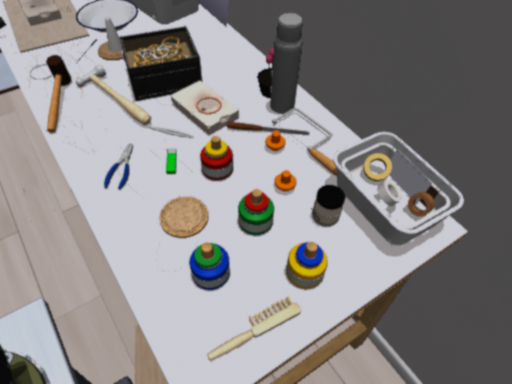

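View pics/side0.png

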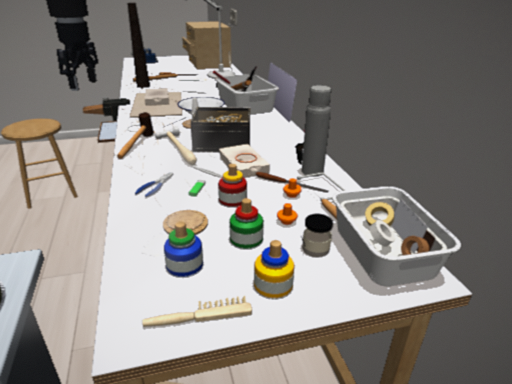

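View pics/wrist0.png

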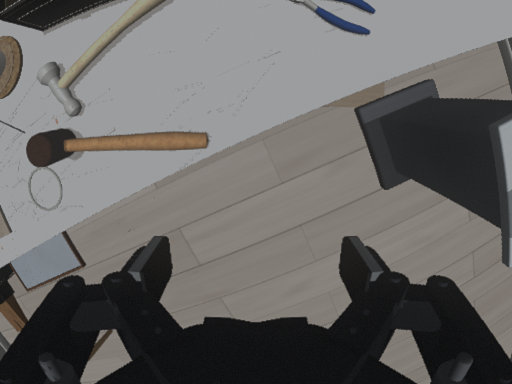

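Scene view: the red canister at (217,160) wears the yellow lid, green (256,212) the red lid, blue (210,265) the green lid and yellow (307,263) the blue lid. The cork dish is at (184,216) and the pumice jar at (328,205). The orange lid-like things at (276,142) and (286,181) are the decoys. I'll enlarge a crop to confirm this and to measure.

```bash
python3 - <<'E'
import cv2
a=cv2.imread("pics/scene0.png")[125:295,155:335];b=cv2.imread("pics/side0.png")[160:300,155:335]
a=cv2.resize(a,None,fx=3,fy=3,interpolation=cv2.INTER_CUBIC);b=cv2.resize(b,None,fx=3,fy=3,interpolation=cv2.INTER_CUBIC)
cv2.imwrite("pics/c1.png",a);cv2.imwrite("pics/c2.png",b)
E
```

```text
(no output)
```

View pics/c1.png

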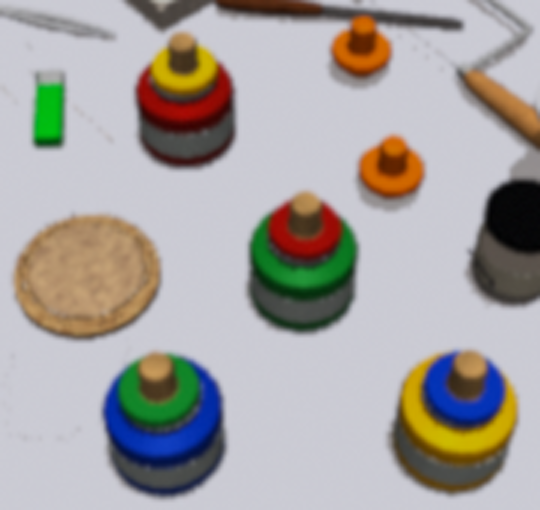

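View pics/c2.png

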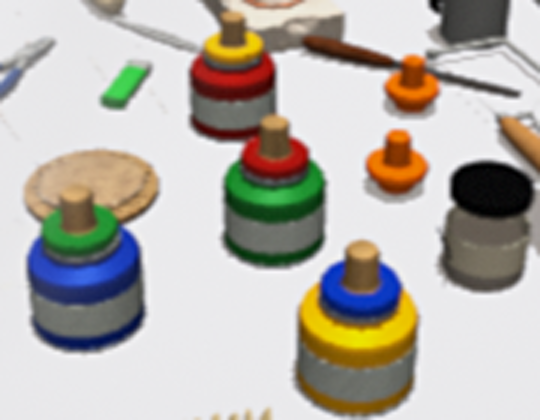

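The crops confirm the arrangement: yellow on red, red on green, green on blue, blue on yellow, and the orange lids stand apart on the bench. Knob tops in the scene crop are at (183,42), (306,202), (156,363) and (470,361).

```bash
cat > h.py <<'E'
import numpy as np,cv2
from scipy.spatial.transform import Rotation as R
def ray(f,uv):
    K=f["camera_matrix"];T=np.array(f["cam_to_world"]);d=np.array([(uv[0]-K[0,2])/K[0,0],-(uv[1]-K[1,2])/K[1,1],-1])
    d=T[:3,:3]@d;return T[:3,3],d/np.linalg.norm(d)
def tri(rs):
    A=sum(np.eye(3)-np.outer(d,d) for o,d in rs);b=sum((np.eye(3)-np.outer(d,d))@o for o,d in rs);return np.linalg.solve(A,b)
def onz(r,z): o,d=r;return o+d*(z-o[2])/d[2]
def toolT(s):
    T=np.eye(4);T[:3,:3]=R.from_euler("xyz",s["tcp_rot"],degrees=True).as_matrix();T[:3,3]=s["tool_pos"];return T
def wray(f,T,uv):
    K=f["camera_matrix"];dx=uv[0]-K[0,2];dy=uv[1]-K[1,2];r=np.hypot(dx,dy);th=r/K[0,0];
    d=np.array([np.sin(th)*dx/r,-np.sin(th)*dy/r,-np.cos(th)]);C=T@np.array(f["hand_eye"]);return C[:3,3],C[:3,:3]@d
def wproj(f,T,P):
    C=np.linalg.inv(T@np.array(f["hand_eye"]));p=C[:3,:3]@np.asarray(P)+C[:3,3];q=np.array([p[0],-p[1]]);n=np.hypot(*q)
    th=np.arctan2(n,-p[2]);K=f["camera_matrix"];return K[:2,2]+K[0,0]*th*q/n
E
python3 - <<'E'
import pickle;from h import *
s,F=pickle.load(open("f0.pkl","rb"))
A=dict(Y_red=((183,42),(233,19)),R_green=((306,202),(274,124)),G_blue=((156,363),(77,194)),B_yel=((470,361),(362,249)))
for k,(a,b) in A.items():
    ra=ray(F["scene"],(155+a[0]/3,125+a[1]/3));rb=ray(F["side"],(155+b[0]/3,160+b[1]/3))
    print(k,tri([ra,rb]).round(4),onz(ra,.1025).round(4),onz(rb,.1025).round(4))
print("dish",onz(ray(F["scene"],(155+88/3,125+274/3)),.01),onz(ray(F["side"],(155+92/3,160+190/3)),.01))
print("jar",onz(ray(F["scene"],(155+525/3,125+217/3)),.074))
print("orange",onz(ray(F["scene"],(155+361/3,125+50/3)),.02),onz(ray(F["scene"],(155+391/3,125+165/3)),.02))
print("bottle",onz(ray(F["scene"],(284,105)),0.0))
E
```

```text
Y_red [0.5939 0.251  0.1022] [0.5952 0.2513 0.1025] [0.5924 0.2491 0.1025]
R_green [0.5853 0.0774 0.1034] [0.5873 0.0785 0.1025] [0.5841 0.0778 0.1025]
G_blue [0.4427 0.0251 0.1028] [0.4437 0.0256 0.1025] [0.4419 0.025  0.1025]
B_yel [ 0.5998 -0.0769  0.1047] [ 0.602  -0.0758  0.1025] [ 0.5996 -0.0748  0.1025]
dish [0.46138845 0.16830984 0.01      ] [0.45976981 0.16507662 0.01      ]
jar [0.71934323 0.00445974 0.074     ]
orange [0.75333038 0.23954456 0.02      ] [0.70035581 0.12607181 0.02      ]
bottle [0.86979841 0.35901565 0.        ]
```

servo_tool([
  [[30,21,-2],[0,0,-0.085]],
  [[70,50,-4],[0,0,-0.17]],
  [[115,82,-6],[0,0,-0.255]],
  [[158,112,-8],[0,0,-0.34]],
  [[200,142,-10],[0,0,-0.4258]],
])

```text
time: 0.65
tool_pos: [0.367, 0.3408, 0.2408]
tcp_rot: [180.0, 0.0, 0.2]
wrist_force: [1.8, 0.3, 0.3]
finger_gap: 0.997
gripper_force: 0.0
```

servo_tool([
  [[22,37,0],[0,0,0]],
  [[44,75,0],[0,0,0]],
  [[66,113,0],[0,0,0]],
  [[88,150,0],[0,0,0]],
  [[108,185,0],[0,0,0]],
])

```text
time: 1.15
tool_pos: [0.4751, 0.1558, 0.2409]
tcp_rot: [-180.0, 0.0, -0.0]
wrist_force: [0.8, -0.4, -0.6]
finger_gap: 0.997
gripper_force: 0.0
```

servo_tool([
  [[20,34,0],[0,0,0]],
  [[34,58,0],[0,0,0]],
  [[40,69,0],[0,0,0]],
  [[40,69,0],[0,0,0]],
  [[40,69,0],[0,0,0]],
])

```text
time: 1.65
tool_pos: [0.5144, 0.089, 0.2407]
tcp_rot: [-180.0, 0.0, -0.0]
wrist_force: [0.4, 0.3, 0.2]
finger_gap: 1.002
gripper_force: 0.0
```

```bash
python3 - <<'E'
from station import robot
import cv2,pickle
from h import *
s=robot.observe();f=robot.grab_frame("wrist");T=toolT(s)
pickle.dump((s,f),open("w1.pkl","wb"));print(s["time"],s["tool_pos"],s["tcp_rot"],s["qpos"])
im=f["image"][:,:,::-1].copy()
im=cv2.resize(im,(800,600))
for p in [(.594,.251),(.5857,.078),(.443,.0252),(.6,-.0765)]:
    q=wproj(f,T,(*p,.1025))*800/512;cv2.drawMarker(im,tuple(int(v) for v in q),(255,0,255),0,12);print(p,q)
q=wproj(f,T,(.461,.167,.008))*800/512;cv2.drawMarker(im,tuple(int(v) for v in q),(255,0,255),0,12)
cv2.imwrite("pics/w1.png",im)
E
```

```text
1.65 [0.51435277 0.08895853 0.24070522] [-1.79999905e+02  2.76536955e-02 -9.67460373e-03] [ 3.19154646e+01 -9.53362730e+00 -5.44872089e+00 -1.47421828e-02
 -9.41083268e+01  5.80738076e+01]
(0.594, 0.251) [151.85264513 166.0755111 ]
(0.5857, 0.078) [417.87001622 166.28952348]
(0.443, 0.0252) [493.03503051 384.47444617]
(0.6, -0.0765) [651.20933944 157.80779921]
```

View pics/w1.png

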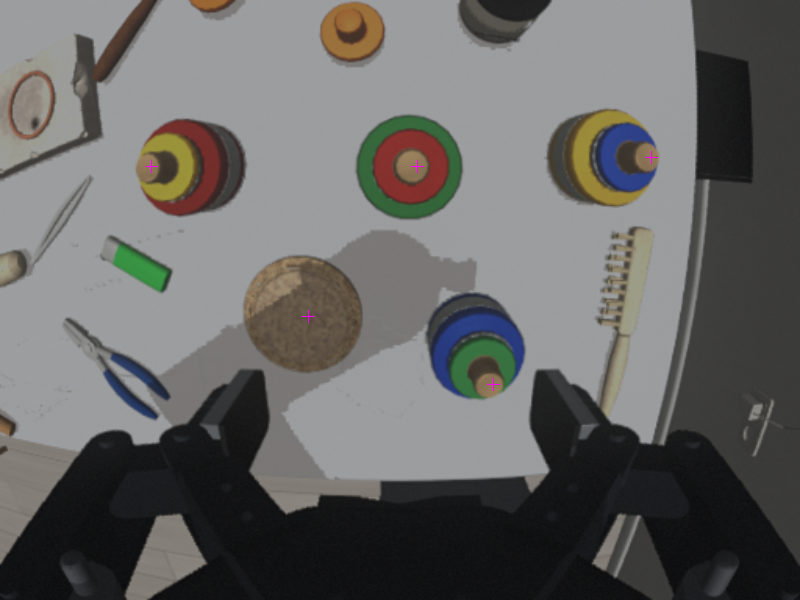

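```bash
python3 - <<'E'
import pickle
from h import *
s,f=pickle.load(open("w1.pkl","rb"));T=toolT(s)
for n,uv,z in [("Yk",(149,167),.1025),("Rk",(412,166),.1025),("Gk",(489,385),.1025),("Bk",(646,158),.1025),("dish",(303,314),.008),("Ydisc",(169,168),.0765),("Bdisc",(626,157),.0765),("Gdisc",(483,367),.0765),("Rdisc",(412,167),.0765)]:
    print(n,(onz(wray(f,T,np.array(uv)/1.5625),z)*1e3).round(1))
E
```

```text
Yk [593.6 253.3 102.5]
Rk [585.9  81.5 102.5]
Gk [442.7  28.  102.5]
Bk [599.4 -72.4 102.5]
dish [462.8 171.6   8. ]
Ydisc [592.2 251.6  76.5]
Bdisc [599.9 -70.5  76.5]
Gdisc [444.4  27.9  76.5]
Rdisc [585.3  80.8  76.5]
```

servo_tool([
  [[10,20,10],[0,0,0]],
  [[28,54,35],[0,0,0]],
  [[48,91,60],[0,0,0]],
  [[68,128,80],[0,0,0]],
  [[82,154,95],[0,0,0]],
], claw=50, force=40)

```text
time: 2.2
tool_pos: [0.5967, -0.066, 0.1442]
tcp_rot: [180.0, 0.1, 0.1]
wrist_force: [-0.1, 0.3, 0.2]
finger_gap: 0.586
gripper_force: 0.0
```

servo_tool([
  [[3,7,15],[0,0,0]],
  [[3,7,30],[0,0,0]],
  [[3,7,45],[0,0,0]],
  [[3,7,58],[0,0,0]],
  [[3,7,65],[0,0,0]],
])

```text
time: 2.7
tool_pos: [0.5989, -0.0712, 0.0796]
tcp_rot: [-180.0, 0.1, 0.1]
wrist_force: [-0.5, -0.4, -0.4]
finger_gap: 0.587
gripper_force: 0.0
```

servo_tool([
  [[0,0,0],[0,0,0]],
  [[0,0,0],[0,0,0]],
  [[0,0,0],[0,0,0]],
  [[0,0,0],[0,0,0]],
  [[0,0,0],[0,0,0]],
], claw=10)

```text
time: 3.2
tool_pos: [0.6, -0.0723, 0.0819]
tcp_rot: [-180.0, -0.1, 0.0]
wrist_force: [-0.3, 1.9, 2.3]
finger_gap: 0.237
gripper_force: 39.4
```

servo_tool([
  [[0,0,-2],[0,0,0]],
  [[0,0,-6],[0,0,0]],
  [[0,0,-12],[0,0,0]],
  [[0,0,-22],[0,0,0]],
  [[0,0,-35],[0,0,0]],
])

```text
time: 3.7
tool_pos: [0.5994, -0.0725, 0.1166]
tcp_rot: [180.0, 0.0, -0.0]
wrist_force: [0.2, 0.1, -1.4]
finger_gap: 0.238
gripper_force: 39.3
```

```bash
python3 - <<'E'
from station import robot
import cv2
from h import *
s=robot.observe();a=robot.grab_frame("side");b=robot.grab_frame("wrist")
print(s)
im=cv2.hconcat([cv2.resize(a["image"][160:310,150:350],(400,300)),cv2.resize(b["image"],(400,300))])[:,:,::-1]
cv2.imwrite("pics/g1.png",im)
E
```

```text
{'time': 3.7, 'qpos': array([ 1.20990489e+01,  3.87435200e+00, -5.46643366e+00,  4.46840185e-03,
       -8.06983482e+01,  7.78961333e+01]), 'joint_vel': array([  0.0565229 ,  -3.64671132,  11.22358992,   0.2432372 ,
       -14.00757649,  -0.04167686]), 'joint_efforts': array([-3.52973607e-02, -3.76361382e+01,  3.37326908e+01,  6.90523043e+00,
        3.66517464e-01, -2.55298102e-05]), 'tool_pos': array([ 0.59938645, -0.07250445,  0.11660561]), 'tcp_rot': array([ 1.79987483e+02,  3.73394146e-02, -4.09816869e-03]), 'wrist_force': array([ 0.16311828,  0.14624933, -1.42630425]), 'ft_torque': array([-0.00985267, -0.0239918 , -0.04060861]), 'gripper_force': 39.29958164691925, 'finger_gap': 0.2383251475669298}
```

View pics/g1.png

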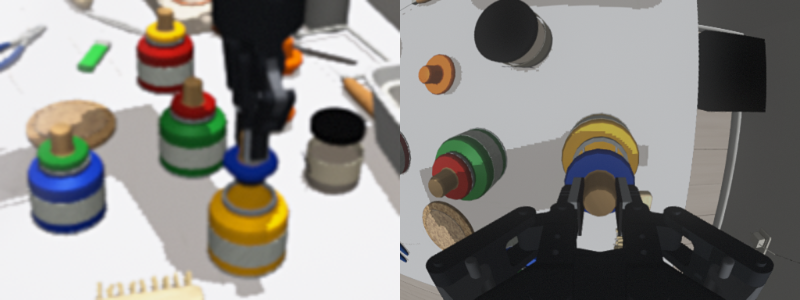

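The wrist and side view show the blue lid held level above the yellow canister's open mouth. It goes to the dish next.

servo_tool([
  [[-18,-32,-22],[0,0,0]],
  [[-42,-74,-35],[0,0,0]],
  [[-65,-115,-35],[0,0,0]],
  [[-88,-155,-35],[0,0,0]],
  [[-110,-194,-35],[0,0,0]],
])

```text
time: 4.3
tool_pos: [0.4885, 0.123, 0.1513]
tcp_rot: [-180.0, -0.0, -0.0]
wrist_force: [1.7, 1.2, -0.2]
finger_gap: 0.242
gripper_force: 39.3
```

servo_tool([
  [[-20,-36,0],[0,0,0]],
  [[-27,-48,10],[0,0,0]],
  [[-27,-48,35],[0,0,0]],
  [[-27,-48,65],[0,0,0]],
  [[-27,-48,85],[0,0,0]],
])

```text
time: 4.8
tool_pos: [0.4617, 0.1692, 0.0637]
tcp_rot: [180.0, 0.1, 0.0]
wrist_force: [-0.2, -0.7, -0.7]
finger_gap: 0.239
gripper_force: 39.3
```

servo_tool([
  [[0,0,12],[0,0,0]],
  [[0,0,21],[0,0,0]],
  [[0,0,26],[0,0,0]],
  [[0,0,28],[0,0,0]],
  [[0,0,29],[0,0,0]],
])

```text
time: 5.3
tool_pos: [0.463, 0.1697, 0.0375]
tcp_rot: [-180.0, -0.0, -0.0]
wrist_force: [-0.3, -0.5, -0.2]
finger_gap: 0.239
gripper_force: 39.3
```

servo_tool([
  [[0,0,0.5],[0,0,0]],
  [[0,0,1],[0,0,0]],
  [[0,0,1],[0,0,0]],
  [[0,0,1],[0,0,0]],
  [[0,0,1],[0,0,0]],
])

```text
time: 5.8
tool_pos: [0.4628, 0.1698, 0.0363]
tcp_rot: [-180.0, -0.0, 0.0]
wrist_force: [-0.9, -0.1, 0.7]
finger_gap: 0.238
gripper_force: 39.4
```

servo_tool([
  [[0,0,0.5],[0,0,0]],
  [[0,0,1],[0,0,0]],
  [[0,0,1.5],[0,0,0]],
  [[0,0,1.5],[0,0,0]],
  [[0,0,1.5],[0,0,0]],
])

```text
time: 6.3
tool_pos: [0.4632, 0.1698, 0.0363]
tcp_rot: [-180.0, -0.1, 0.0]
wrist_force: [-4.4, -0.2, 9.9]
finger_gap: 0.242
gripper_force: 40.3
```

servo_tool([
  [[0,0,-2],[0,0,0]],
  [[0,0,-2],[0,0,0]],
  [[0,0,-2],[0,0,0]],
  [[0,0,-10],[0,0,0]],
  [[0,0,-30],[0,0,0]],
], claw=50)

```text
time: 6.8
tool_pos: [0.4615, 0.1688, 0.0631]
tcp_rot: [179.9, 0.2, -0.0]
wrist_force: [-0.4, -0.3, 0.6]
finger_gap: 0.588
gripper_force: 0.0
```

servo_tool([
  [[0,0,-25],[0,0,0]],
  [[20,-12,-55],[0,0,0]],
  [[50,-31,-80],[0,0,0]],
  [[85,-53,-85],[0,0,0]],
  [[118,-74,-85],[0,0,0]],
])

```text
time: 7.3
tool_pos: [0.5827, 0.2447, 0.1519]
tcp_rot: [-179.9, -0.2, 0.0]
wrist_force: [0.5, 0.7, 0.3]
finger_gap: 0.581
gripper_force: 0.0
```

servo_tool([
  [[12,-8,0],[0,0,0]],
  [[12,-8,0],[0,0,0]],
  [[12,-8,0],[0,0,0]],
  [[12,-8,0],[0,0,0]],
  [[12,-8,0],[0,0,0]],
])

```text
time: 7.8
tool_pos: [0.5922, 0.2513, 0.1502]
tcp_rot: [-180.0, -0.0, 0.0]
wrist_force: [0.1, -0.8, -0.7]
finger_gap: 0.585
gripper_force: 0.0
```

```bash
python3 - <<'E'
from station import robot
import cv2
from h import *
s=robot.observe();b=robot.grab_frame("wrist");T=toolT(s)
print(s["tool_pos"],s["tcp_rot"],s["finger_gap"])
im=cv2.resize(b["image"],(800,600))[:,:,::-1].copy()
for p in [(.5925,.252,.1025),(.462,.17,.0565),(.586,.081,.1025)]:
    q=wproj(b,T,p)*1.5625;print(q);cv2.drawMarker(im,tuple(int(v) for v in q),(255,0,255),0,12)
cv2.imwrite("pics/y1.png",im)
E
```

```text
[0.59217558 0.25125773 0.15024692] [-1.79971789e+02 -4.56918805e-02  2.67321491e-03] 0.5848497818916686
[398.10264485 332.33684765]
[522.43715498 491.55478483]
[722.71195461 338.22355477]
```

View pics/y1.png

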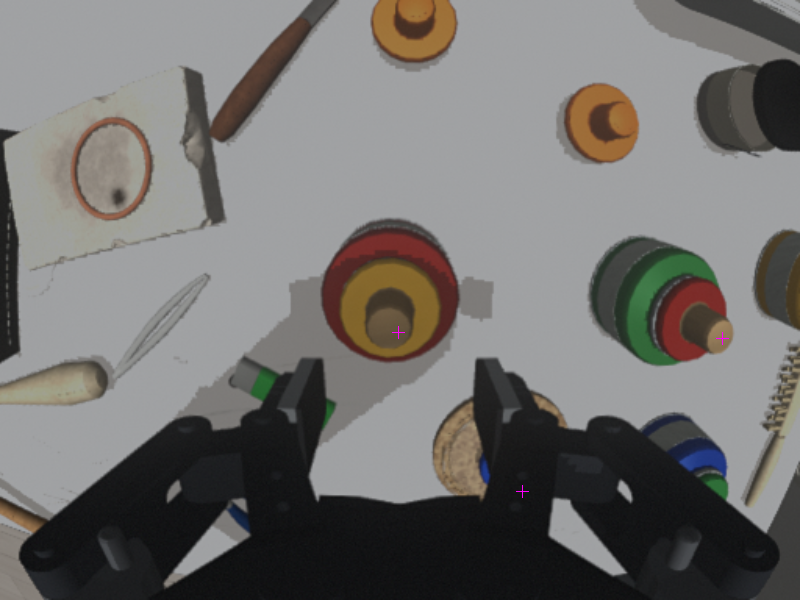

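Yellow knob at (389,327) is about 10 px left of the finger midline, so I shift +4 mm in y and +2 mm in x.

servo_tool([
  [[2,-4,10],[0,0,0]],
  [[2,-4,28],[0,0,0]],
  [[2,-4,46],[0,0,0]],
  [[2,-4,61],[0,0,0]],
  [[2,-4,68],[0,0,0]],
])

```text
time: 8.35
tool_pos: [0.5937, 0.2552, 0.079]
tcp_rot: [179.9, 0.1, -0.0]
wrist_force: [-0.3, 0.4, -0.5]
finger_gap: 0.585
gripper_force: 0.0
```

servo_tool([
  [[0,0,0],[0,0,0]],
  [[0,0,0],[0,0,0]],
  [[0,0,0],[0,0,0]],
  [[0,0,0],[0,0,0]],
  [[0,0,0],[0,0,0]],
], claw=10)

```text
time: 8.85
tool_pos: [0.5949, 0.2558, 0.0823]
tcp_rot: [-180.0, -0.1, 0.0]
wrist_force: [0.3, 0.3, 1.7]
finger_gap: 0.24
gripper_force: 39.4
```

servo_tool([
  [[0,0,-2],[0,0,0]],
  [[0,0,-6],[0,0,0]],
  [[0,0,-12],[0,0,0]],
  [[0,0,-25],[0,0,0]],
  [[0,0,-45],[0,0,0]],
])

```text
time: 9.35
tool_pos: [0.5941, 0.2553, 0.1266]
tcp_rot: [179.9, 0.1, -0.0]
wrist_force: [-0.1, -0.6, -0.4]
finger_gap: 0.24
gripper_force: 39.4
```

servo_tool([
  [[0,15,-25],[0,0,0]],
  [[1,50,-39],[0,0,0]],
  [[2,95,-39],[0,0,0]],
  [[3,140,-39],[0,0,0]],
  [[4,185,-39],[0,0,0]],
])

```text
time: 9.85
tool_pos: [0.5986, 0.0691, 0.167]
tcp_rot: [-180.0, -0.1, 0.0]
wrist_force: [1.0, -0.2, -0.1]
finger_gap: 0.238
gripper_force: 39.3
```

servo_tool([
  [[1,45,0],[0,0,0]],
  [[1,90,0],[0,0,0]],
  [[1,125,0],[0,0,0]],
  [[1,141,10],[0,0,0]],
  [[1,143,35],[0,0,0]],
])

```text
time: 10.35
tool_pos: [0.601, -0.0745, 0.1335]
tcp_rot: [180.0, -0.3, -0.1]
wrist_force: [-0.3, 0.9, -0.6]
finger_gap: 0.241
gripper_force: 39.4
```

servo_tool([
  [[0,0,10],[0,0,0]],
  [[0,0,10],[0,0,0]],
  [[0,0,10],[0,0,0]],
  [[0,0,10],[0,0,0]],
  [[0,0,10],[0,0,0]],
])

```text
time: 10.85
tool_pos: [0.6002, -0.0719, 0.1217]
tcp_rot: [180.0, -0.1, 0.0]
wrist_force: [-0.2, 0.1, -0.9]
finger_gap: 0.238
gripper_force: 39.3
```

```bash
python3 - <<'E'
from station import robot
import cv2
from h import *
s=robot.observe();a=robot.grab_frame("side");b=robot.grab_frame("wrist")
print(s["tool_pos"],s["tcp_rot"],s["finger_gap"])
im=cv2.hconcat([cv2.resize(a["image"][160:310,150:350],(400,300)),cv2.resize(b["image"],(400,300))])[:,:,::-1]
cv2.imwrite("pics/g2.png",im)
E
```

```text
[ 0.60015957 -0.07191999  0.12167585] [ 1.79998124e+02 -9.95864691e-02  4.78826270e-02] 0.23805893355307706
```

View pics/g2.png

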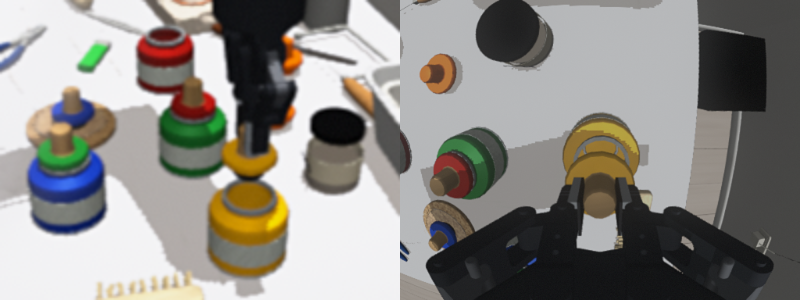

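Yellow lid sits level over the yellow canister's mouth at side crop (248,160), with the same geometry as when the blue lid came out. I'll insert it.

servo_tool([
  [[0,0,8],[0,0,0]],
  [[0,0,16],[0,0,0]],
  [[0,0,22],[0,0,0]],
  [[0,0,27],[0,0,0]],
  [[0,0,31],[0,0,0]],
])

```text
time: 11.45
tool_pos: [0.5994, -0.0725, 0.0886]
tcp_rot: [180.0, 0.0, -0.0]
wrist_force: [-0.4, -0.3, -1.3]
finger_gap: 0.239
gripper_force: 39.3
```

servo_tool([
  [[0,0,2],[0,0,0]],
  [[0,0,4],[0,0,0]],
  [[0,0,6],[0,0,0]],
  [[0,0,7],[0,0,0]],
  [[0,0,8],[0,0,0]],
])

```text
time: 11.95
tool_pos: [0.5997, -0.0725, 0.0822]
tcp_rot: [180.0, -0.0, 0.0]
wrist_force: [-3.1, 0.9, 5.8]
finger_gap: 0.24
gripper_force: 39.9
```

servo_tool([
  [[0,0,0.5],[0,0,0]],
  [[0,0,1],[0,0,0]],
  [[0,0,1],[0,0,0]],
  [[0,0,1],[0,0,0]],
  [[0,0,1],[0,0,0]],
])

```text
time: 12.45
tool_pos: [0.5998, -0.0725, 0.0823]
tcp_rot: [180.0, -0.1, 0.0]
wrist_force: [-4.5, 2.0, 7.6]
finger_gap: 0.236
gripper_force: 40.0
```

servo_tool([
  [[0,0,0],[0,0,0]],
  [[0,0,-1],[0,0,0]],
  [[0,0,-2],[0,0,0]],
  [[0,0,-14],[0,0,0]],
  [[0,0,-40],[0,0,0]],
], claw=50)

```text
time: 12.95
tool_pos: [0.5983, -0.0725, 0.119]
tcp_rot: [180.0, 0.3, -0.0]
wrist_force: [-0.4, -0.0, -0.3]
finger_gap: 0.58
gripper_force: 0.0
```

servo_tool([
  [[0,0,-25],[0,0,0]],
  [[-4,-40,-30],[0,0,0]],
  [[-8,-82,-30],[0,0,0]],
  [[-11,-122,-30],[0,0,0]],
  [[-13,-148,-30],[0,0,0]],
])

```text
time: 13.45
tool_pos: [0.5865, 0.0778, 0.1516]
tcp_rot: [-180.0, -0.1, 0.1]
wrist_force: [-0.3, 0.2, -0.6]
finger_gap: 0.583
gripper_force: 0.0
```

servo_tool([
  [[0,-6,0],[0,0,0]],
  [[0,-6,0],[0,0,0]],
  [[0,-6,0],[0,0,0]],
  [[0,-6,0],[0,0,0]],
  [[0,-6,0],[0,0,0]],
])

```text
time: 13.95
tool_pos: [0.5867, 0.0806, 0.1506]
tcp_rot: [180.0, -0.0, -0.1]
wrist_force: [-0.6, -0.2, -1.3]
finger_gap: 0.585
gripper_force: 0.0
```

```bash
python3 - <<'E'
from station import robot
import cv2
from h import *
s=robot.observe();b=robot.grab_frame("wrist");T=toolT(s)
print(s["tool_pos"],s["tcp_rot"],s["finger_gap"])
im=cv2.resize(b["image"],(800,600))[:,:,::-1].copy()
for p in [(.5865,.082,.1025),(.594,.2555,.068),(.443,.028,.1025),(.462,.17,.0565)]:
    q=wproj(b,T,p)*1.5625;print(q);cv2.drawMarker(im,tuple(int(v) for v in q),(255,0,255),0,12)
cv2.imwrite("pics/r1.png",im)
E
```

```text
[0.58672318 0.08055564 0.1505583 ] [ 1.79990759e+02 -4.00687580e-03 -7.92658365e-02] 0.5847907216694446
[396.42186611 333.19904673]
[ 99.92697618 295.92846319]
[488.84447749 557.77150052]
[263.58367315 484.15728467]
```

View pics/r1.png

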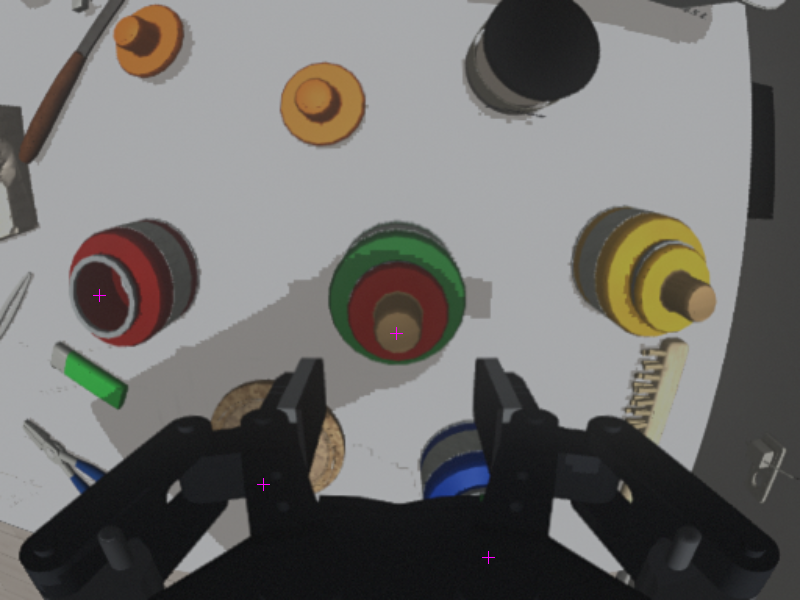

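The red knob at (397,331) is on the marker, the red mouth (103,297) is open, and the yellow lid is seated flush.

servo_tool([
  [[0,0,10],[0,0,0]],
  [[0,0,28],[0,0,0]],
  [[0,0,46],[0,0,0]],
  [[0,0,62],[0,0,0]],
  [[0,0,69],[0,0,0]],
])

```text
time: 14.5
tool_pos: [0.5856, 0.0811, 0.0788]
tcp_rot: [179.9, 0.2, -0.0]
wrist_force: [-1.0, -0.2, 0.3]
finger_gap: 0.589
gripper_force: 0.0
```

servo_tool([
  [[0,0,0],[0,0,0]],
  [[0,0,0],[0,0,0]],
  [[0,0,0],[0,0,0]],
  [[0,0,0],[0,0,0]],
  [[0,0,0],[0,0,0]],
], claw=10)

```text
time: 15.0
tool_pos: [0.587, 0.0818, 0.0823]
tcp_rot: [-180.0, -0.1, 0.0]
wrist_force: [-1.1, 1.4, 1.4]
finger_gap: 0.24
gripper_force: 39.3
```

servo_tool([
  [[0,0,-2],[0,0,0]],
  [[0,0,-6],[0,0,0]],
  [[0,0,-12],[0,0,0]],
  [[0,0,-25],[0,0,0]],
  [[0,0,-45],[0,0,0]],
])

```text
time: 15.5
tool_pos: [0.5861, 0.0814, 0.1267]
tcp_rot: [180.0, 0.1, 0.0]
wrist_force: [0.2, 0.9, -1.0]
finger_gap: 0.241
gripper_force: 39.3
```

servo_tool([
  [[1,-20,-4],[0,0,0]],
  [[3,-60,-4],[0,0,0]],
  [[5,-105,-4],[0,0,0]],
  [[7,-145,-4],[0,0,0]],
  [[8,-168,-4],[0,0,0]],
])

```text
time: 16.0
tool_pos: [0.5945, 0.2523, 0.1314]
tcp_rot: [-180.0, -0.0, 0.1]
wrist_force: [-0.4, -0.4, -0.9]
finger_gap: 0.239
gripper_force: 39.3
```

servo_tool([
  [[0,-6,0],[0,0,0]],
  [[0,-6,0],[0,0,0]],
  [[0,-6,4],[0,0,0]],
  [[0,-6,12],[0,0,0]],
  [[0,-6,20],[0,0,0]],
])

```text
time: 16.5
tool_pos: [0.5946, 0.2545, 0.1098]
tcp_rot: [-180.0, 0.0, -0.1]
wrist_force: [0.1, -0.2, -0.2]
finger_gap: 0.239
gripper_force: 39.3
```

servo_tool([
  [[0,0,7],[0,0,0]],
  [[0,0,12],[0,0,0]],
  [[0,0,16],[0,0,0]],
  [[0,0,19],[0,0,0]],
  [[0,0,22],[0,0,0]],
])

```text
time: 17.0
tool_pos: [0.5947, 0.2556, 0.0884]
tcp_rot: [-180.0, -0.0, 0.0]
wrist_force: [1.2, -0.1, -0.8]
finger_gap: 0.241
gripper_force: 39.3
```

servo_tool([
  [[0,0,3],[0,0,0]],
  [[0,0,6],[0,0,0]],
  [[0,0,8],[0,0,0]],
  [[0,0,8],[0,0,0]],
  [[0,0,8],[0,0,0]],
])

```text
time: 17.5
tool_pos: [0.5951, 0.2558, 0.0823]
tcp_rot: [-180.0, -0.1, 0.0]
wrist_force: [-2.6, -0.1, 5.5]
finger_gap: 0.244
gripper_force: 39.8
```

servo_tool([
  [[0,0,0],[0,0,0]],
  [[0,0,-1],[0,0,0]],
  [[0,0,-2],[0,0,0]],
  [[0,0,-14],[0,0,0]],
  [[0,0,-40],[0,0,0]],
], claw=50)

```text
time: 18.0
tool_pos: [0.5935, 0.2549, 0.1188]
tcp_rot: [179.9, 0.2, -0.0]
wrist_force: [-1.0, 1.4, -0.4]
finger_gap: 0.586
gripper_force: 0.0
```

servo_tool([
  [[0,0,-28],[0,0,0]],
  [[-22,33,-32],[0,0,0]],
  [[-46,70,-32],[0,0,0]],
  [[-70,106,-32],[0,0,0]],
  [[-94,142,-32],[0,0,0]],
])

```text
time: 18.5
tool_pos: [0.4998, 0.1123, 0.1534]
tcp_rot: [-180.0, -0.1, 0.0]
wrist_force: [1.1, -0.8, 0.2]
finger_gap: 0.585
gripper_force: 0.0
```

servo_tool([
  [[-22,33,0],[0,0,0]],
  [[-44,66,0],[0,0,0]],
  [[-57,86,0],[0,0,0]],
  [[-57,86,0],[0,0,0]],
  [[-57,86,0],[0,0,0]],
])

```text
time: 19.0
tool_pos: [0.4438, 0.0274, 0.1536]
tcp_rot: [-180.0, -0.1, -0.0]
wrist_force: [0.3, 0.2, 0.4]
finger_gap: 0.587
gripper_force: 0.0
```

```bash
python3 - <<'E'
from station import robot
import cv2
from h import *
s=robot.observe();b=robot.grab_frame("wrist");T=toolT(s)
print(s["tool_pos"],s["tcp_rot"],s["finger_gap"])
im=cv2.resize(b["image"],(800,600))[:,:,::-1].copy()
for p in [(.443,.028,.1025),(.5865,.082,.068),(.462,.17,.0565),(.594,.2555,.1025),(.5995,-.072,.1025)]:
    q=wproj(b,T,p)*1.5625;print(q);cv2.drawMarker(im,tuple(int(v) for v in q),(255,0,255),0,12)
cv2.imwrite("pics/gr1.png",im)
E
```

```text
[0.44383146 0.02742569 0.15362131] [-1.79953250e+02 -1.13744886e-01 -3.96517515e-02] 0.5866980786431452
[398.5328684  332.29015743]
[289.15674221  30.10018304]
[154.08838745 271.00404931]
[-9.56422631 64.59537967]
[620.34914495  -2.63051665]
```

View pics/gr1.png

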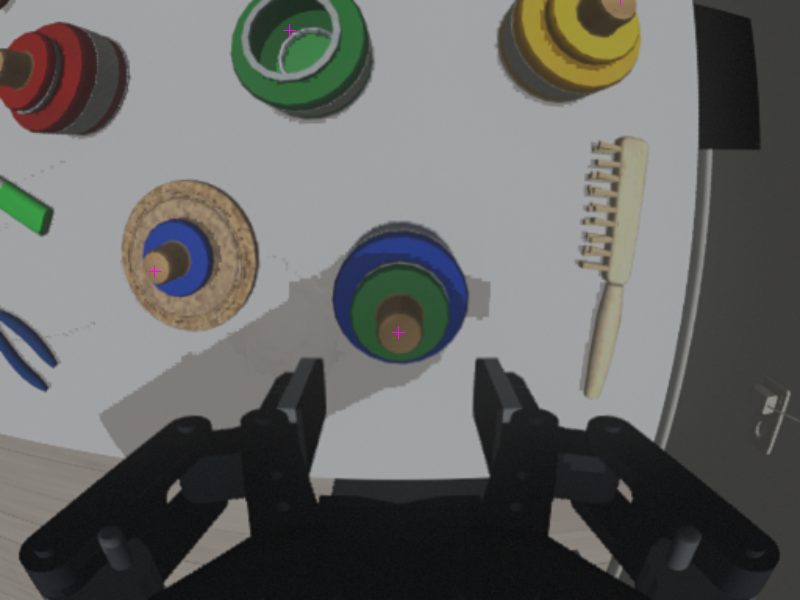

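The green knob at (399,332) is on the marker. The blue lid stands upright in the dish at (178,258), and the red lid is seated.

servo_tool([
  [[0,0,10],[0,0,0]],
  [[0,0,28],[0,0,0]],
  [[0,0,46],[0,0,0]],
  [[0,0,63],[0,0,0]],
  [[0,0,71],[0,0,0]],
])

```text
time: 19.55
tool_pos: [0.4427, 0.0278, 0.0788]
tcp_rot: [179.9, 0.2, 0.0]
wrist_force: [-0.2, -1.1, -0.0]
finger_gap: 0.584
gripper_force: 0.0
```

servo_tool([
  [[0,0,0],[0,0,0]],
  [[0,0,0],[0,0,0]],
  [[0,0,0],[0,0,0]],
  [[0,0,0],[0,0,0]],
  [[0,0,0],[0,0,0]],
], claw=10)

```text
time: 20.05
tool_pos: [0.4439, 0.0278, 0.082]
tcp_rot: [-180.0, -0.1, 0.0]
wrist_force: [0.1, 0.9, 0.7]
finger_gap: 0.239
gripper_force: 39.2
```

servo_tool([
  [[0,0,-2],[0,0,0]],
  [[0,0,-6],[0,0,0]],
  [[0,0,-12],[0,0,0]],
  [[0,0,-25],[0,0,0]],
  [[0,0,-45],[0,0,0]],
])

```text
time: 20.55
tool_pos: [0.4432, 0.0274, 0.1269]
tcp_rot: [180.0, 0.1, -0.0]
wrist_force: [-0.7, 0.8, -0.4]
finger_gap: 0.238
gripper_force: 39.2
```

servo_tool([
  [[18,-7,-4],[0,0,0]],
  [[55,-21,-4],[0,0,0]],
  [[95,-36,-4],[0,0,0]],
  [[128,-48,-4],[0,0,0]],
  [[143,-54,-4],[0,0,0]],
])

```text
time: 21.05
tool_pos: [0.5887, 0.0823, 0.1304]
tcp_rot: [180.0, 0.0, -0.0]
wrist_force: [0.9, -0.1, -0.9]
finger_gap: 0.235
gripper_force: 39.2
```

servo_tool([
  [[0,0,0],[0,0,0]],
  [[0,0,0],[0,0,0]],
  [[0,0,4],[0,0,0]],
  [[0,0,12],[0,0,0]],
  [[0,0,20],[0,0,0]],
])

```text
time: 21.55
tool_pos: [0.5862, 0.0815, 0.1102]
tcp_rot: [-180.0, -0.0, 0.0]
wrist_force: [-0.4, 0.3, -0.5]
finger_gap: 0.244
gripper_force: 39.2
```

servo_tool([
  [[0,0,7],[0,0,0]],
  [[0,0,12],[0,0,0]],
  [[0,0,16],[0,0,0]],
  [[0,0,19],[0,0,0]],
  [[0,0,22],[0,0,0]],
])

```text
time: 22.05
tool_pos: [0.5867, 0.0816, 0.0884]
tcp_rot: [180.0, -0.0, 0.0]
wrist_force: [-0.7, -0.9, -0.7]
finger_gap: 0.242
gripper_force: 39.2
```

servo_tool([
  [[0,0,3],[0,0,0]],
  [[0,0,6],[0,0,0]],
  [[0,0,8],[0,0,0]],
  [[0,0,8],[0,0,0]],
  [[0,0,8],[0,0,0]],
])

```text
time: 22.55
tool_pos: [0.5871, 0.0816, 0.082]
tcp_rot: [180.0, -0.1, 0.0]
wrist_force: [-2.4, 0.5, 6.2]
finger_gap: 0.241
gripper_force: 39.8
```

servo_tool([
  [[0,0,0],[0,0,0]],
  [[0,0,-1],[0,0,0]],
  [[0,0,-2],[0,0,0]],
  [[0,0,-14],[0,0,0]],
  [[0,0,-40],[0,0,0]],
], claw=50)

```text
time: 23.05
tool_pos: [0.5853, 0.0812, 0.119]
tcp_rot: [179.9, 0.2, -0.0]
wrist_force: [0.4, -0.3, 0.5]
finger_gap: 0.588
gripper_force: 0.0
```

servo_tool([
  [[-10,-7,-18],[0,0,0]],
  [[-42,-30,-18],[0,0,0]],
  [[-76,-54,-18],[0,0,0]],
  [[-108,-76,-18],[0,0,0]],
  [[-124,-88,-18],[0,0,0]],
])

```text
time: 23.55
tool_pos: [0.4611, 0.1708, 0.1397]
tcp_rot: [-179.9, -0.1, 0.1]
wrist_force: [1.1, 1.1, 1.0]
finger_gap: 0.584
gripper_force: 0.0
```

servo_tool([
  [[0,0,0],[0,0,0]],
  [[0,0,0],[0,0,0]],
  [[0,0,0],[0,0,0]],
  [[0,0,12],[0,0,0]],
  [[0,0,30],[0,0,0]],
])

```text
time: 24.05
tool_pos: [0.4634, 0.1693, 0.1082]
tcp_rot: [-180.0, -0.1, -0.1]
wrist_force: [-0.3, -0.4, -0.2]
finger_gap: 0.584
gripper_force: 0.0
```

servo_tool([
  [[0,0,20],[0,0,0]],
  [[0,0,40],[0,0,0]],
  [[0,0,56],[0,0,0]],
  [[0,0,68],[0,0,0]],
  [[0,0,73],[0,0,0]],
])

```text
time: 24.55
tool_pos: [0.462, 0.1686, 0.0334]
tcp_rot: [179.9, 0.1, -0.1]
wrist_force: [0.5, 1.4, 0.2]
finger_gap: 0.583
gripper_force: 0.0
```

servo_tool([
  [[0,0,0],[0,0,0]],
  [[0,0,0],[0,0,0]],
  [[0,0,0],[0,0,0]],
  [[0,0,0],[0,0,0]],
  [[0,0,0],[0,0,0]],
], claw=10)

```text
time: 25.05
tool_pos: [0.463, 0.1699, 0.0362]
tcp_rot: [-180.0, -0.1, 0.0]
wrist_force: [-1.0, 0.4, 2.1]
finger_gap: 0.238
gripper_force: 39.2
```

servo_tool([
  [[0,0,-3],[0,0,0]],
  [[0,0,-15],[0,0,0]],
  [[0,0,-40],[0,0,0]],
  [[0,0,-70],[0,0,0]],
  [[0,0,-93],[0,0,0]],
])

```text
time: 25.55
tool_pos: [0.463, 0.1696, 0.1313]
tcp_rot: [-180.0, -0.1, 0.0]
wrist_force: [0.7, 0.5, -0.2]
finger_gap: 0.238
gripper_force: 39.1
```

servo_tool([
  [[-2,15,-2],[0,0,0]],
  [[-7,52,-2],[0,0,0]],
  [[-12,92,-2],[0,0,0]],
  [[-17,127,-2],[0,0,0]],
  [[-19,142,-2],[0,0,0]],
])

```text
time: 26.05
tool_pos: [0.4428, 0.0251, 0.1306]
tcp_rot: [180.0, -0.0, -0.1]
wrist_force: [-0.3, -0.4, 0.0]
finger_gap: 0.24
gripper_force: 39.3
```

servo_tool([
  [[0,0,0],[0,0,0]],
  [[0,0,0],[0,0,0]],
  [[0,0,4],[0,0,0]],
  [[0,0,12],[0,0,0]],
  [[0,0,20],[0,0,0]],
])

```text
time: 26.55
tool_pos: [0.4434, 0.0282, 0.1093]
tcp_rot: [180.0, 0.0, 0.1]
wrist_force: [-0.3, 0.5, -0.1]
finger_gap: 0.239
gripper_force: 39.3
```

servo_tool([
  [[0,0,7],[0,0,0]],
  [[0,0,12],[0,0,0]],
  [[0,0,16],[0,0,0]],
  [[0,0,19],[0,0,0]],
  [[0,0,22],[0,0,0]],
])

```text
time: 27.05
tool_pos: [0.4437, 0.0276, 0.0884]
tcp_rot: [180.0, -0.0, -0.0]
wrist_force: [0.2, -1.0, -1.1]
finger_gap: 0.239
gripper_force: 39.3
```

servo_tool([
  [[0,0,3],[0,0,0]],
  [[0,0,6],[0,0,0]],
  [[0,0,8],[0,0,0]],
  [[0,0,8],[0,0,0]],
  [[0,0,8],[0,0,0]],
])

```text
time: 27.55
tool_pos: [0.4441, 0.0275, 0.0817]
tcp_rot: [180.0, -0.1, 0.0]
wrist_force: [-1.6, -0.0, 5.1]
finger_gap: 0.24
gripper_force: 39.8
```

Seated. I'll release, back up and check.

servo_tool([
  [[0,0,0],[0,0,0]],
  [[0,0,-1],[0,0,0]],
  [[0,0,-2],[0,0,0]],
  [[0,0,-14],[0,0,0]],
  [[0,0,-40],[0,0,0]],
], claw=50)

```text
time: 28.05
tool_pos: [0.4425, 0.0272, 0.1195]
tcp_rot: [179.9, 0.2, -0.0]
wrist_force: [0.5, 0.1, -0.2]
finger_gap: 0.587
gripper_force: 0.0
```

servo_tool([
  [[0,0,-40],[0,0,0]],
  [[10,-10,-75],[0,0,0]],
  [[30,-30,-105],[0,0,0]],
  [[50,-50,-125],[0,0,0]],
  [[60,-60,-130],[0,0,0]],
])

```text
time: 28.55
tool_pos: [0.5054, 0.0888, 0.2538]
tcp_rot: [-179.9, -0.2, 0.0]
wrist_force: [-0.4, -0.6, -0.5]
finger_gap: 0.586
gripper_force: 0.0
```

servo_tool([
  [[0,0,0],[0,0,0]],
  [[0,0,0],[0,0,0]],
  [[0,0,0],[0,0,0]],
  [[0,0,0],[0,0,0]],
  [[0,0,0],[0,0,0]],
])

```text
time: 29.05
tool_pos: [0.5033, 0.0872, 0.2505]
tcp_rot: [180.0, -0.0, -0.0]
wrist_force: [0.4, 0.7, -0.3]
finger_gap: 0.59
gripper_force: 0.0
```

```bash
python3 - <<'E'
from station import robot
import cv2
s=robot.observe();print(s["time"],s["tool_pos"],s["wrist_force"])
a=robot.grab_frame("side")["image"];b=robot.grab_frame("wrist")["image"]
im=cv2.hconcat([cv2.resize(a[160:310,150:350],(400,300),interpolation=cv2.INTER_CUBIC),cv2.resize(b,(400,300))])[:,:,::-1]
cv2.imwrite("pics/end.png",im)
E
```

```text
29.05 [0.50326535 0.0871777  0.25054658] [ 0.44933029  0.68315561 -0.26080228]
```

View pics/end.png

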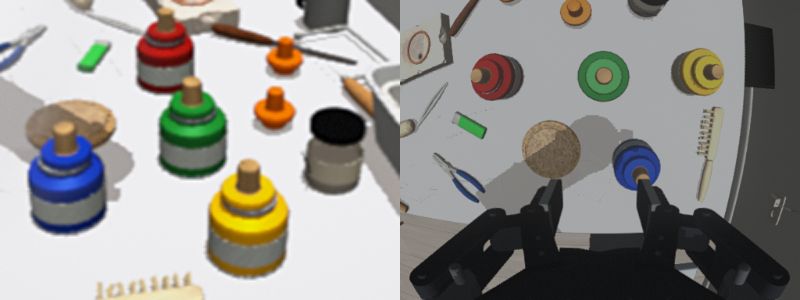

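All four lids are seated level on canisters of their own colour, the dish is empty, the jar is untouched and the gripper is clear.

```bash
python3 -c "
from station import robot
print(robot.finish_job())"
```

```text
the job is handed in; nothing more can be done
None
```

I handed the job in at about 29 s: in the last pictures every canister is closed with its own colour's lid, level and fully home, the pumice jar was not touched, and no verdict came back.

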